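Take the stray carton out of the sloped stack

TASK

An orange-banded carton has got into the middle of the stack of green-banded cartons on the sloped display stand. Lift the top green carton off and put it aside, lay the orange carton flat in the free part of the sorting tray beside the one already there, then put the green carton back on the stand, squarely on top of the bottom green one and up against the two end stops as before. Leave the bottom carton in its place, let go of everything, and do not disturb the other things on the counter.

Things in the scene. Friction and masses are not known exactly. Their poses are not given: they have to be found in the camera images.
- stand_bed (a point): Bed of the fixed wooden display stand: a flat board sloping up away from the robot at 30 degrees. Point: on the bed surface, middle of its low edge at the stops, 32 mm above the counter. Axes: x uphill along the bed, y level across it to the left, z square out of the bed (30 degrees from vertical). The bed spans x -10 to 98 mm, y -58 to 58 mm; open sides.
- stand: The stand as a whole, base 110 x 116 mm; origin: centre of its underside, z up. Two flat steel end stops, 12 mm wide, 5 mm thick, rise square to the bed at its low edge: in stand_bed axes their inner faces are at x = 0, centres at y = -37 and 37, tops at z = 68 mm. The 62 mm gap between them leaves room for a finger. Three cartons lie flat on the bed in a stack, lower long sides at the stops.
- top_carton_mid (a point): Centre of the top carton: light carton, dark green band, 26 mm thick, 46 wide, 82 long, 35 to 70 g. Axes: x through the thickness (into the bed at the start), y along the width (downhill at the start), z along the length (along the bed's y). Starts at x = 24, y = 0 (within 4), z = 65 mm in stand_bed axes; to go back to z = 39 mm, on the bottom carton.
- middle_carton_mid (a point): Centre of the middle carton: light carton, orange band, 26 mm thick, 50 wide, 78 long, 35 to 70 g. Axes as for the top carton. Starts at x = 26, y = 0 (within 4), z = 39 mm in stand_bed axes.
- bottom_carton_mid (a point): Centre of the bottom carton: same kind as the top one (green band, 26 x 46 x 82 mm), same axes, lying on the bed at x = 24, y = 0 (within 4), z = 13 mm in stand_bed axes; it stays there.
- tray: The fixed light wooden sorting tray, open at the top, 130 mm (its x) by 220 mm (its y) outside and 22 mm high, walls and floor 5 mm thick. Origin: centre of its underside, on the counter; z up. One orange-banded carton lies fixed in it, against the -y end (31 mm high above the counter, covering y from -102 to -52 mm and x from -39 to 39 mm).
- tray_free (a point): Middle of the free part of the tray floor, 35 mm along +y from the tray's centre, on the floor 5 mm above the counter; the axes are the tray's. The free part measures 120 mm (x) by 150 mm (y). A good place for the orange carton, with its long side along the tray's y. The counter half-way between stand and tray, about 0.5 m ahead of the robot, is free.
- tin_mid (a point): Centre of the loose dark tin with an orange lid, 58 mm across and 60 mm high, a bystander at the back.
- cocoa_mid (a point): Centre of the loose lidded jar, 64 mm across and 78 mm high, a bystander at the back.
Mind the look-alikes: they are no part of the job. What is shaped like the part that bears bottom_carton_mid but purple is not meant.

How it is judged:
By the outcome, as a careful person would: the job done as asked, in the order asked, and still so for the second after the job is handed in, with the robot touching nothing.
It also fails if it takes over 72 s, if anything falls off the work surface, if the arm or the gripper's body presses on something with over 40 N, if the wrist force passes 120 N, or if a joint passes its speed limit or range.

ROBOT

A 7-joint arm with a two-finger parallel gripper is mounted at the origin on a cart in front of the work surface, level with it; the furniture and walls round the work are solid. World frame = base frame: x ahead of the robot, y to its left, z up, the work surface at z = 0. Lengths are in m, angles in rad, forces in N, time in s.
With the tool pointing down it reaches from about 0.425 to 0.825 m from the base axis. Payload 3.6 kg.
Tool frame: the origin (TCP) lies where the fingers leave the gripper's body, on its centre line; the fingertips stand 73 mm ahead of it and the grasp point (between the pads) lies 54 mm ahead of it; x points along the fingers, y is the direction in which the jaws open and shut, and the axes are right-handed (so a half turn about x gives the same grasp; the last joint's range is limited). The gripper opens to 85 mm and grips with 20 to 120 N. Pads are 22 mm wide; open, the fingers measure 114 mm over their backs; the gripper's body (76 mm by 85 mm) begins 54 mm behind the grasp point. The pads swing forward as they close: fully open they stand 13 mm farther back than shut.
Start: joints at [-1.196, 0.615, -0.013, 1.423, 0.008, 1.103, -0.04], TCP at [0.254, 0.598, 0.304] pointing down, gripper open.
Joint ranges: [-3.12, 3.12], [-0.3, 2.06], [-1.34, 1.32], [0.26, 2.42], [-1.36, 4.5], [0.01, 1.98], [-2.84, 2.84]. Speed limits (rad/s): [2.79, 2.79, 3.14, 3.14, 3.14, 3.14, 3.14].

INTERFACE

Orientations are given as a unit quaternion [x, y, z, w].
In Python, from station import arm, snapshot, camera_info, ticket gives the robot as it stands. Calls block until the motion is done:
- arm.movep(position, orientation): joint-space move of the TCP to a pose.
- arm.line_to(position, velocity=0.15, ori=None): straight line of the TCP; ori=None keeps the orientation; velocity is the mean speed in m/s.
- arm.move_j(angles): joint-space move.
- arm.move_gripper(opening, effort=None): opening from 0.0 (shut) to 1.0 (fully open); effort is the grip in N (None keeps the last); returns when the fingers have stopped.
- arm.pause(seconds).
- arm.ik(position, orientation): joint angles nearest the present ones, or None.
- snapshot(name): name is "scene" or "top"; returns the picture (420x560x3 uint8, blue, green, red); there is no depth.
- camera_info(name): a dict with "fx", "fy", "cx", "cy" (pixels), "R" (3x3) and "t" (3): a world point X has camera coordinates R X + t. Camera axes: x right, y down, z forward; pixel columns grow to the right and rows downward; lengths in m; the calibration is good to about 2 mm. A picture is of the moment at which its call begins. camera_info takes no time and is no camera call.
A pose or a line that the arm cannot do raises arm.MotionError and nothing moves.
- ticket.finish_job(): hands the job in, once; it reports no verdict.
Readings, each from a call of its own:
- arm.read_time(): time.
- arm.read_joint_positions(): joint angles.
- arm.read_dq(): joint speeds.
- arm.read_effort(): joint torques, N m.
- arm.read_tool_pos(): TCP position.
- arm.read_eef_rot(): TCP orientation.
- arm.read_ft_force(): force on the tool from outside, world axes, zero at the start.
- arm.read_wrist_torque(): the same for the moment, N m.
- arm.read_opening(): opening from 0.0 (shut) to 1.0 (fully open).
Only numpy, scipy, OpenCV 4.12 (cv2) and the standard library are available. Lean on these libraries where they do the work, as an engineer would, in place of code of your own. Each camera call takes 0.05 s, during which the arm holds its last target. There are 200 camera calls.

## Working session

There is one attempt and no reset: what is moved stays moved. The work goes in short steps, each a Python script; the robot and the scene stay as the last script left them, time stands still between calls to the robot, and variables do not carry over. Pictures are saved under pics/ and viewed, about 8 in all and at most 12, crops included, and the job is handed in when it is done.

```bash
mkdir -p pics
python3 - <<'E'
from station import arm, snapshot, camera_info, ticket
import cv2,numpy as np
for n in("scene","top"):
    cv2.imwrite(f"pics/{n}0.png",snapshot(n)); c=camera_info(n); print(n,{k:np.round(v,4).tolist() for k,v in c.items()})
a=cv2.imread("pics/scene0.png");b=cv2.imread("pics/top0.png")
print(arm.read_eef_rot(),arm.read_time())
E
ls
```

```text
scene {'fx': 447.5991, 'fy': 447.5991, 'cx': 273.0525, 'cy': 209.7929, 'R': [[-0.7331, -0.68, 0.0087], [-0.5359, 0.5698, -0.623], [0.4187, -0.4614, -0.7821]], 't': [0.4204, 0.3961, 0.8032]}
top {'fx': 468.4709, 'fy': 468.4709, 'cx': 279.0747, 'cy': 205.5877, 'R': [[-0.0292, -0.9995, -0.013], [-0.9808, 0.0312, -0.1926], [0.1929, 0.0072, -0.9812]], 't': [0.0118, 0.6165, 1.2241]}
[ 0.13991412  0.69311752 -0.14154122  0.69280461] 0.1
pics
```

View pics/scene0.png

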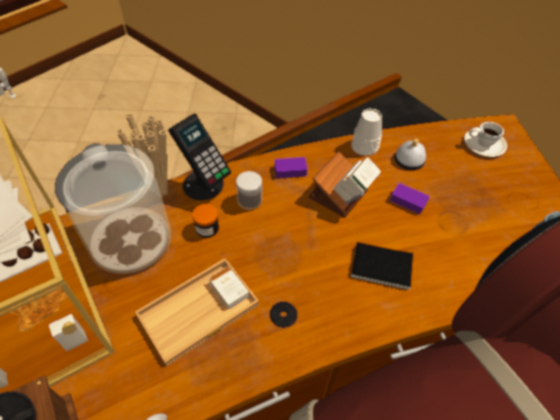

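View pics/top0.png

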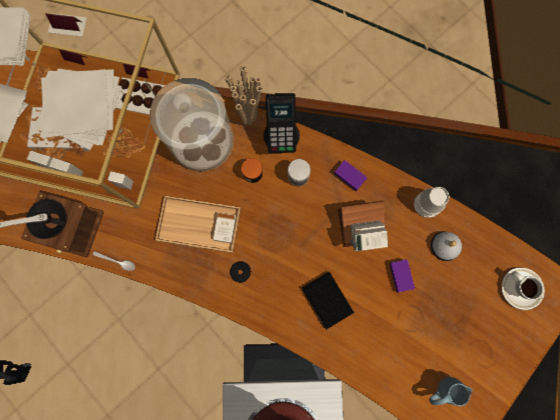

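The two views show the stand with its stack at scene (345,183) and top (365,226). The tray is at scene (197,310) and top (197,223), with its fixed carton at the right end, and the free part is to the left (+y). The candidates for the stack are:
- White/green stack on the stand, top (368,240): this matches the description.
- Purple cartons, top (350,175) and (402,275): decoys.
- Carton in the tray, top (224,228): fixed.
- Orange tin, top (251,170): bystander.

Next is a close crop to check.

Run:
```python
import cv2,numpy as np
a=cv2.imread("pics/scene0.png")[145:225,300:395];b=cv2.imread("pics/top0.png")[190:260,330:400];c=cv2.imread("pics/top0.png")[190:260,150:245]
R=lambda i,s:cv2.resize(i,None,fx=s,fy=s,interpolation=cv2.INTER_CUBIC)
o=np.zeros((600,800,3),np.uint8)
A=R(a,4);B=R(b,6)[:, :];C=R(c,2.5)
o[:320,:380]=A;o[:420,380:800]=B;o[425:600,:237]=C
cv2.imwrite("pics/crop0.png",o)
```

```text
Traceback (most recent call last):
ValueError: could not broadcast input array from shape (175,238,3) into shape (175,237,3)
```

Run:
```python
import cv2,numpy as np
a=cv2.imread("pics/scene0.png")[145:225,300:395];b=cv2.imread("pics/top0.png")[190:260,330:400];c=cv2.imread("pics/top0.png")[190:260,150:245]
R=lambda i,s:cv2.resize(i,None,fx=s,fy=s,interpolation=cv2.INTER_CUBIC)
o=np.zeros((600,800,3),np.uint8)
A=R(a,4);B=R(b,6);C=R(c,2.5)
for I,y,x in((A,0,0),(B,0,380),(C,425,0)): o[y:y+I.shape[0],x:x+I.shape[1]]=I
cv2.imwrite("pics/crop0.png",o)
```

```text
(no output)
```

View pics/crop0.png

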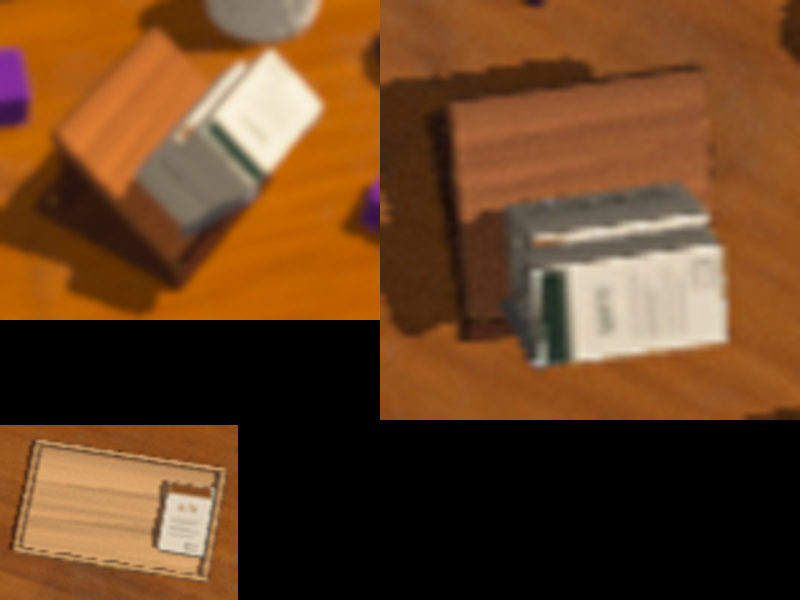

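The crop confirms the choice: the top carton on the stand has a dark green band at its left (+y) end, with a sliver of orange under it. Next step: pose from the corner points of both views.

```bash
cat > h.py <<'E'
from station import arm, snapshot, camera_info, ticket
import numpy as np, cv2
from scipy.spatial.transform import Rotation as Ro
from scipy.optimize import least_squares
def proj(n,P):
    c=camera_info(n);q=np.atleast_2d(P)@np.array(c["R"]).T+c["t"]
    return np.c_[c["fx"]*q[:,0]/q[:,2]+c["cx"],c["fy"]*q[:,1]/q[:,2]+c["cy"]]
def ray(n,uv,z):
    c=camera_info(n);R=np.array(c["R"]);C=-R.T@np.array(c["t"])
    d=R.T@[(uv[0]-c["cx"])/c["fx"],(uv[1]-c["cy"])/c["fy"],1];return C+d*(z-C[2])/d[2]
def bedR(yaw): return Ro.from_euler('z',yaw)*Ro.from_euler('y',-30,degrees=True)
def bed(p,X,Y,yaw): return bedR(yaw).apply(p)+[X,Y,.032]
E
python3 - <<'E'
from h import *
top=lambda l:[((x-380+.5)/6-.5+330,(y+.5)/6-.5+190) for x,y in l]
sc=lambda l:[((x+.5)/4-.5+300,(y+.5)/4-.5+145) for x,y in l]
uvT=np.array(top([(450,103),(705,68),(530,270),(721,245),(727,342),(535,365)]))
uvS=np.array(sc([(58,135),(155,30),(208,125),(272,50),(325,105),(265,180)]))
def pts(x,z):return bed(np.array([[.098,.058,0],[.098,-.058,0],[.047,.041+x[3],.078],[.047,-.041+x[3],.078],[.001,-.041+x[3],.078],[.001,.041+x[3],.078]]),*x[:3])
f=lambda x:np.r_[(proj("top",pts(x,0))-uvT).ravel(),(proj("scene",pts(x,0))-uvS).ravel()]
r=least_squares(f,[.5,-.15,0,0],loss='soft_l1');print(r.x,np.degrees(r.x[2]));print(np.round(f(r.x).reshape(2,6,2),1).tolist())
for n,l in(("T",0),("S",6)): 
    pass
t=lambda l:[((x+.5)/2.5-.5+150,(y-425+.5)/2.5-.5+190) for x,y in l]
uT=np.array(t([(38,441),(224,468),(207,578),(13,550)]));uS=np.array([(224,263),(256,299),(163,358),(137,313)],float)
# tray order: top-left(+x,+y),(+x,-y),(-x,-y),(-x,+y)
q=np.array([[.065,.11,.022],[.065,-.11,.022],[-.065,-.11,.022],[-.065,.11,.022]])
tp=lambda x:Ro.from_euler('z',x[2]).apply(q)+[x[0],x[1],0]
print("tray top rays",[ray("top",u,.022).round(3).tolist() for u in uT]);print("scene rays",[ray("scene",u,.022).round(3).tolist() for u in uS])
r2=least_squares(lambda x:(proj("top",tp(x))-uT).ravel(),[.5,.2,0],loss='soft_l1');print(r2.x,np.degrees(r2.x[2]),np.round(r2.fun,1))
E
```

```text
[ 0.52445007 -0.24052758  0.11367196 -0.00091198] 6.512923597732667
[[[-0.3, 0.6], [-0.2, 0.3], [0.6, 0.2], [0.3, -0.2], [0.3, -0.1], [1.1, 0.6]], [[-0.4, -0.2], [0.5, -1.1], [-1.4, 1.2], [0.1, -0.5], [-0.0, -0.1], [-2.0, 2.0]]]
tray top rays [[0.662, 0.317, 0.022], [0.624, 0.106, 0.022], [0.5, 0.126, 0.022], [0.538, 0.343, 0.022]]
scene rays [[0.616, 0.115, 0.022], [0.503, 0.129, 0.022], [0.546, 0.34, 0.022], [0.658, 0.318, 0.022]]
[ 0.58099634  0.2230006  -0.17890246] -10.250355616590431 [-0.9 -0.9  0.9 -0.6 -0.   0.9  0.   0.5]
```

```bash
cat >> h.py <<'E'
S=(.5245,-.2405,.1137); TR=(.581,.223,-.179)
def toolR(xa,ya):
    return Ro.from_matrix(np.c_[xa,ya,np.cross(xa,ya)]).as_quat()
B=bedR(S[2]).as_matrix()
def qbed(s): return toolR(-B[:,2],s*B[:,0])
def tbed(x,y,ztip): return bed(np.array([x,y,ztip+.073]),*S)  # TCP for nominal fingertip height
def qdown(yaw,s): # tool y = s*(dir at yaw)
    return toolR(np.array([0,0,-1.]),s*np.array([np.cos(yaw),np.sin(yaw),0]))
E
python3 - <<'E'
from h import *
print(Ro.from_quat(arm.read_eef_rot()).as_matrix().round(2).tolist())
for s in(1,-1):
    for P,q in((tbed(.024,-.0005,.13),qbed(s)),(tbed(.024,0,.03),qbed(s)),((.5,-.03,.08),qdown(0,s)),((.5,-.03,.2),qdown(0,s)),((.587,.2575,.09),qdown(TR[2],s)),((.587,.2575,.25),qdown(TR[2],s))):
        j=arm.ik(P,q);print(s,np.round(P,3),None if j is None else np.round(j,2))
print(proj("top",[[.5,-.03,0],[.54,-.03,0],[.46,.01,0],[.46,-.07,0],[.54,.01,0]]).round())
E
```

```text
[[-0.0, 0.39, 0.92], [-0.0, 0.92, -0.39], [-1.0, -0.0, 0.0]]
1 [ 0.444 -0.25   0.22 ] [ 0.77  0.46 -0.2   2.18 -1.2   0.27  1.86]
1 [ 0.494 -0.244  0.133] [ 1.04  0.79 -0.75  2.14  1.96  0.2  -1.24]
1 [ 0.5  -0.03  0.08] [-0.08  0.74  0.14  2.05 -0.28  0.37  0.29]
1 [ 0.5  -0.03  0.2 ] [-0.21  0.55  0.33  1.98 -0.28  0.66  0.3 ]
1 [0.587 0.258 0.09 ] [-0.57  0.86  0.21  1.64 -0.26  0.67 -0.4 ]
1 [0.587 0.258 0.25 ] [-0.63  0.67  0.32  1.53 -0.23  0.98 -0.43]
-1 [ 0.444 -0.25   0.22 ] [ 0.63  0.46 -0.01  2.19 -1.31  0.35 -1.18]
-1 [ 0.494 -0.244  0.133] [ 1.21  0.96 -1.11  2.14  1.74  0.51  2.19]
-1 [ 0.5  -0.03  0.08] [ 0.29  0.78 -0.41  2.04  0.68  0.46  2.5 ]
-1 [ 0.5  -0.03  0.2 ] [ 0.31  0.56 -0.44  1.96  0.36  0.69  2.8 ]
-1 [0.587 0.258 0.09 ] [-0.2   0.89 -0.44  1.63  0.51  0.74  2.09]
-1 [0.587 0.258 0.25 ] [-0.19  0.69 -0.46  1.51  0.34  1.02  2.23]
[[289. 250.]
 [288. 236.]
 [275. 265.]
 [303. 264.]
 [274. 236.]]
```

Run:
```python
from h import *
hov=tbed(.024,-.0005,.10)
wp=hov+np.array([-.02,.02,.07])
arm.movep(wp,qbed(1)); print(arm.read_time(),np.round(arm.read_joint_positions(),2),arm.read_opening())
arm.line_to(hov,.1); print(arm.read_time(),np.round(arm.read_joint_positions(),2))
arm.move_gripper(.75)
I=[cv2.resize(i,None,fx=4,fy=4,interpolation=cv2.INTER_CUBIC) for i in(snapshot("scene")[115:235,300:400],snapshot("top")[165:285,320:420])]
cv2.imwrite("pics/hov.png",np.hstack(I)); print(arm.read_time(),np.round(arm.read_ft_force(),1))
for z in(.057,): print(np.round(arm.ik(tbed(.024,0,z),qbed(1)),2))
```

```text
3.0917 [ 0.45  0.36  0.18  2.18 -1.15  0.44  1.75] 0.9967302967151215
4.0 [ 0.81  0.54 -0.3   2.18 -1.35  0.18  2.01]
4.45 [ 0.5 -0.1 -0.7]
[ 1.26  0.92 -1.15  2.15  1.65  0.5  -0.88]
```

View pics/hov.png

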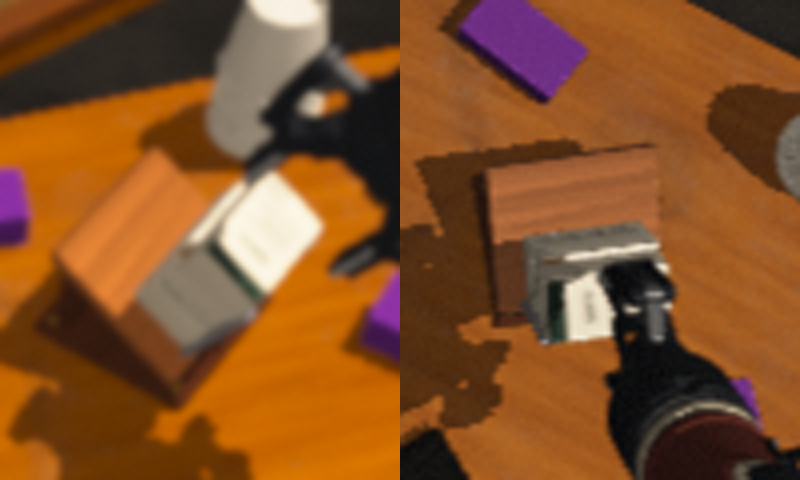

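Gripper over the stack: fingertips at scene px (363.6,157.4) and (386.2,182.4), with the carton face between them. I'm switching to the other arm branch because joint 5 is near its limit, and checking the tip reprojection.

Run:
```python
from h import *
for d in(0,-.006,-.012):print(d,proj("scene",bed(np.array([[.024+.035,0,.1-d],[.024-.035,0,.1-d]]),*S)).round(1).tolist())
hov=tbed(.024,-.0005,.10)
arm.line_to(hov+np.array([-.02,.02,.09]),.2)
arm.move_j([1.26,.62,-1.15,2.15,1.65,.6,-.88]); print(arm.read_time(),arm.read_tool_pos(),Ro.from_quat(arm.read_eef_rot()).as_matrix().round(2).tolist())
j=arm.ik(hov,qbed(1));print(np.round(j,2))
```

```text
0 [[360.9, 159.3], [381.7, 181.5]]
-0.006 [[362.4, 158.3], [383.3, 180.6]]
-0.012 [[364.0, 157.2], [384.9, 179.6]]
7.3 [ 0.47437759 -0.27699933  0.27057915] [[0.53, 0.85, 0.06], [-0.27, 0.23, -0.94], [-0.81, 0.48, 0.35]]
[ 1.32  0.81 -1.16  2.16  1.45  0.43 -0.72]
```

Run:
```python
from h import *
q=qbed(1);p=lambda m:print(m,round(arm.read_time(),2),np.round(arm.read_ft_force(),1),round(arm.read_opening(),3),np.round(arm.read_joint_positions(),2),flush=True)
arm.movep(tbed(.024,-.0005,.11),q);p("hov")
arm.move_gripper(.85)
arm.line_to(tbed(.024,-.0005,.053),.08);p("down")
arm.move_gripper(0,effort=25);p("grip")
arm.line_to(tbed(.024,-.0005,.056),.05);p("lift3")
arm.line_to(tbed(.024,-.0005,.115),.12);p("lift")
I=[cv2.resize(i,None,fx=4,fy=4,interpolation=cv2.INTER_CUBIC) for i in(snapshot("scene")[115:235,300:400],snapshot("top")[165:285,320:420])]
cv2.imwrite("pics/lift.png",np.hstack(I))
```

```text
hov 7.74 [-0.5  0.2  0. ] 0.75 [ 1.34  0.79 -1.17  2.17  1.41  0.43 -0.68]
down 8.86 [-0.2 -0.2  0.3] 0.849 [ 1.23  0.88 -1.08  2.15  1.66  0.44 -0.91]
grip 9.21 [-1.6 -0.9  5.1] 0.536 [ 1.23  0.88 -1.08  2.15  1.67  0.44 -0.91]
lift3 9.46 [ 2.1 -0.3  2.3] 0.534 [ 1.23  0.88 -1.08  2.15  1.65  0.43 -0.9 ]
lift 10.1 [ 0.7 -0.3 -0.2] 0.537 [ 1.34  0.77 -1.15  2.17  1.37  0.41 -0.64]
```

View pics/lift.png

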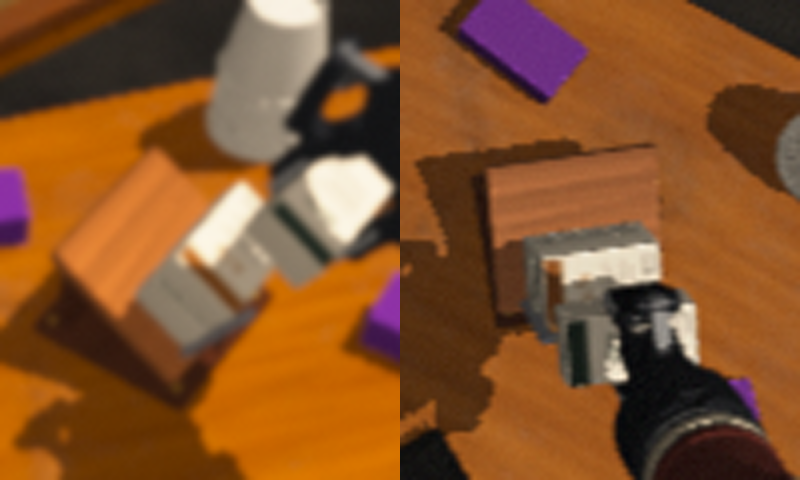

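The green carton is held (opening 45.6 mm, so one carton). The orange one (band at scene crop (210,275)) is still square on the stand. Putting the green one aside.

```bash
cat >> h.py <<'E'
p=lambda m:print(m,round(arm.read_time(),2),np.round(arm.read_ft_force(),1),round(arm.read_opening(),3),np.round(arm.read_joint_positions(),2),flush=True)
AS=np.array([.5,-.03,0])
E
python3 - <<'E'
from h import *
qd=qdown(0,1)
arm.line_to(tbed(.024,-.0005,.13)+[-.0,.03,.06],.25);p("up")
print(np.round(arm.ik(AS+[0,0,.18],qd),2))
arm.movep(AS+[0,0,.18],qd);p("over")
arm.line_to(AS+[0,0,.09],.15)
z=.078
while z>.0725:
    arm.line_to(AS+[0,0,z],.05); f=arm.read_ft_force()[2]; print(z,round(f,1))
    if f>3: break
    z-=.0015
arm.move_gripper(.75);p("open")
arm.line_to(AS+[0,0,.18],.2);p("up")
E
```

```text
up 10.68 [-0.6 -0.4 -1.3] 0.532 [ 1.42  0.64 -1.31  2.14  1.02  0.48 -0.41]
[ 0.59  0.73 -0.92  1.97  0.79  0.85 -0.77]
over 11.57 [ 0.4 -1.3  0.2] 0.532 [ 0.59  0.73 -0.92  1.97  0.79  0.85 -0.77]
0.078 -1.3
0.0765 -0.5
0.075 5.2
open 13.54 [ 0.2  0.5 -0.6] 0.752 [ 0.48  0.87 -0.74  2.03  1.02  0.65 -0.95]
up 14.22 [ 0.1 -0.  -0.8] 0.75 [ 0.59  0.73 -0.91  1.97  0.79  0.84 -0.77]
```

Run:
```python
from h import *
q=qbed(1)
arm.movep(tbed(.026,0,.13)+[0,.03,.06],q);p("wp")
arm.move_gripper(.85)
arm.line_to(tbed(.026,0,.10),.2)
arm.line_to(tbed(.026,0,.027),.1);p("down")
arm.move_gripper(0,effort=25);p("grip")
arm.line_to(tbed(.026,0,.030),.05);p("lift3")
arm.line_to(tbed(.026,0,.10),.12);p("lift")
I=[cv2.resize(i,None,fx=4,fy=4,interpolation=cv2.INTER_CUBIC) for i in(snapshot("scene")[115:235,300:400],snapshot("top")[165:285,320:420])]
cv2.imwrite("pics/lift2.png",np.hstack(I))
```

```text
wp 15.09 [0.1 0.5 0.9] 0.748 [ 1.36  0.57 -1.18  2.14  0.85  0.38 -0.25]Traceback (most recent call last):
  File "<stdin>", line 6, in <module>
station.MotionError: the arm cannot follow that straight line within its joint ranges
```

Run:
```python
from h import *
p("now")
for s in(1,-1):
  for z in(.08,.06,.045,.035,.027):
    j=arm.ik(tbed(.026,0,z),qbed(s));print(s,z,None if j is None else np.round(j,2))
```

```text
now 15.95 [-0.4  0.6 -0.2] 0.849 [ 1.11  0.63 -0.76  2.17  1.1   0.12 -0.41]
1 0.08 [ 1.    0.63 -0.61  2.16  1.17  0.03 -0.49]
1 0.06 [ 1.26  0.91 -1.15  2.15  1.63  0.5  -0.87]
1 0.045 [ 1.24  0.94 -1.15  2.14  1.68  0.52 -0.9 ]
1 0.035 [ 1.23  0.97 -1.15  2.14  1.71  0.54 -0.92]
1 0.027 [ 1.23  0.99 -1.15  2.13  1.74  0.55 -0.94]
-1 0.08 [ 1.05  0.65 -0.69  2.16  1.4   0.08  2.42]
-1 0.06 [ 0.96  0.67 -0.58  2.16  2.3   0.04  1.52]
-1 0.045 [ 0.95  0.7  -0.59  2.15  2.36  0.07  1.46]
-1 0.035 [ 0.94  0.72 -0.59  2.14  2.42  0.09  1.41]
-1 0.027 [ 0.93  0.74 -0.58  2.14  2.47  0.1   1.35]
```

Run:
```python
from h import *
q=qbed(1)
arm.line_to(tbed(.026,0,.115),.1)
arm.move_j([1.34,.79,-1.17,2.17,1.41,.43,-.68]);p("hov")
arm.line_to(tbed(.026,0,.10),.1,q)
arm.line_to(tbed(.026,0,.027),.1);p("down")
arm.move_gripper(0,effort=25);p("grip")
arm.line_to(tbed(.026,0,.030),.05);p("lift3")
arm.line_to(tbed(.026,0,.10),.12);p("lift")
I=[cv2.resize(i,None,fx=4,fy=4,interpolation=cv2.INTER_CUBIC) for i in(snapshot("scene")[115:235,300:400],snapshot("top")[165:285,320:420])]
cv2.imwrite("pics/lift2.png",np.hstack(I))
```

```text
hov 16.68 [-0.1 -0.4 -0.2] 0.852 [ 1.34  0.79 -1.17  2.17  1.41  0.43 -0.68]
down 17.82 [-0.1  0.5  0. ] 0.855 [ 1.19  0.94 -1.07  2.13  1.75  0.47 -0.97]
grip 18.15 [-1.9  0.6  6.5] 0.58 [ 1.19  0.94 -1.07  2.13  1.75  0.47 -0.97]
lift3 18.4 [2.2 0.1 2.4] 0.581 [ 1.2   0.93 -1.07  2.13  1.74  0.46 -0.97]
lift 19.13 [ 0.3  0.9 -0.7] 0.579 [ 1.3   0.79 -1.12  2.16  1.44  0.4  -0.71]
```

View pics/lift2.png

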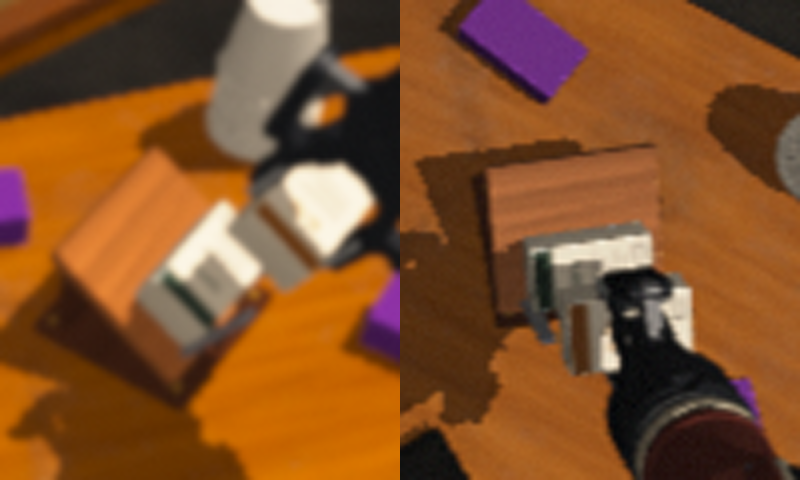

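The orange carton is held (49 mm) and the bottom green one stays in place (band at scene crop (185,300)). On to the tray; afterwards I'll take clean pictures of the stand and tray.

Run:
```python
from h import *
qt=qdown(TR[2],1); F=np.array([.587,.2575,0])
arm.line_to(tbed(.026,0,.13)+[0,.03,.06],.25)
print(np.round(arm.ik(F+[0,0,.20],qt),2))
arm.movep(AS+[0,0.03,.22],qdown(0,1));p("mid")
arm.movep(F+[0,0,.20],qt);p("over")
arm.line_to(F+[0,0,.095],.15)
z=.084
while z>.0755:
    arm.line_to(F+[0,0,z],.05); f=arm.read_ft_force()[2]; print(z,round(f,1))
    if f>3: break
    z-=.0015
arm.move_gripper(.75);p("open")
arm.line_to(F+[0,0,.20],.2)
arm.movep([.42,.1,.3],qdown(0,1));p("clear")
s=snapshot("scene");t=snapshot("top");cv2.imwrite("pics/s3.png",s);cv2.imwrite("pics/t3.png",t)
R=lambda i,k:cv2.resize(i,None,fx=k,fy=k,interpolation=cv2.INTER_CUBIC)
o=np.zeros((600,800,3),np.uint8)
for I,y,x in((R(s[150:225,305:400],4),0,0),(R(t[190:260,330:397],6),0,390),(R(t[185:285,140:330],2.1),300,0)):
    h,w=I.shape[:2];h=min(h,600-y);w=min(w,800-x);o[y:y+h,x:x+w]=I[:h,:w]
cv2.imwrite("pics/c3.png",o)
```

```text
[ 0.06  0.9  -0.99  1.55  0.81  1.14 -1.29]
mid 20.7 [ 0.1 -0.1 -0.1] 0.579 [ 0.58  0.69 -1.    1.94  0.73  0.93 -0.78]
over 21.76 [0.6 0.  0.2] 0.579 [ 0.01  0.85 -0.85  1.55  0.7   1.07 -1.2 ]
0.084 -0.1
0.0825 -0.8
0.081 0.6
0.0795 8.1
open 24.02 [-0.   0.2  0.3] 0.752 [-0.04  0.99 -0.75  1.62  0.83  0.87 -1.31]
clear 25.75 [-0.4  0.1  0.8] 0.751 [ 0.5   0.48 -1.12  2.    0.52  0.98 -0.88]
```

View pics/c3.png

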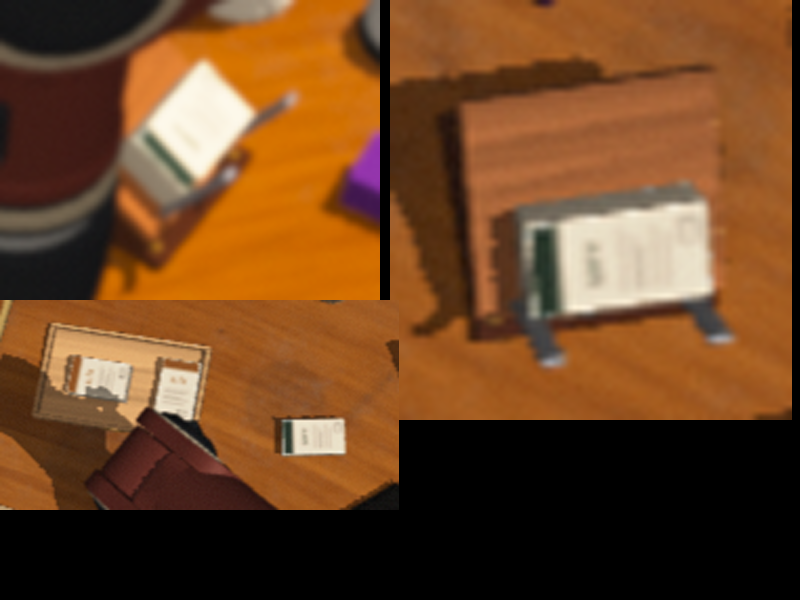

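```bash
cat >> h.py <<'E'
def bedray(n,uv,zp):
    c=camera_info(n);R=np.array(c["R"]);C=-R.T@np.array(c["t"])
    uv=np.atleast_2d(uv);d=np.c_[(uv[:,0]-c["cx"])/c["fx"],(uv[:,1]-c["cy"])/c["fy"],np.ones(len(uv))]@R
    Cb=B.T@(C-[S[0],S[1],.032]);db=d@B
    return (Cb+db*((zp-Cb[2])/db[:,2])[:,None])[:,:2]
def rectify(n,im,zp,s=2000):
    # metric picture of the bed plane z=zp (0.5 mm/px), rows x from 80 down to -20 mm, cols y from 70 to -70 mm
    c=camera_info(n);rows,cols=np.mgrid[0:200,0:280]
    X=np.c_[(.08-rows.ravel()/s),(.07-cols.ravel()/s),np.full(rows.size,zp)]
    uv=proj(n,bed(X,*S)).astype(np.float32)
    return cv2.remap(im,uv[:,0].reshape(200,280),uv[:,1].reshape(200,280),cv2.INTER_CUBIC)
def face(n,im,zp):
    w=rectify(n,im,zp).min(2)
    m=(w>150).astype(np.uint8);k,l,st,_=cv2.connectedComponentsWithStats(m)
    i=1+np.argmax(st[1:,4]);m=l==i
    cs=np.where(m.any(0))[0];cc=np.arange(np.quantile(np.where(m)[1],.2),np.quantile(np.where(m)[1],.8)).astype(int)
    lo=[.08-np.where(m[:,c])[0].max()/2000 for c in cc];hi=[.08-np.where(m[:,c])[0].min()/2000 for c in cc]
    rr=np.arange(np.quantile(np.where(m)[0],.2),np.quantile(np.where(m)[0],.8)).astype(int)
    rt=[.07-np.where(m[r])[0].max()/2000 for r in rr];lf=[.07-np.where(m[r])[0].min()/2000 for r in rr]
    a=lambda e:round(np.degrees(np.arctan(np.polyfit(.07-cc/2000,e,1)[0])),2)
    print(n,zp,"lowx %.4f hix %.4f right y %.4f left(white) y %.4f"%tuple(map(np.median,(lo,hi,rt,lf))),"slopes",a(lo),a(hi))
E
python3 - <<'E'
from h import *
a=cv2.imread("pics/top0.png");b=cv2.imread("pics/t3.png")
face("top",a,.078);face("top",b,.026);face("scene",cv2.imread("pics/scene0.png"),.078);face("scene",cv2.imread("pics/s3.png"),.026)
# aside carton: white region at z=.026
g=b[215:275,255:330].min(2)>150
k,l,st,_=cv2.connectedComponentsWithStats(g.astype(np.uint8));i=1+np.argmax(st[1:,4])
ys,xs=np.where(l==i);r=cv2.minAreaRect(np.c_[xs+255,ys+215].astype(np.float32))
c=cv2.boxPoints(r);print([ray("top",u,.026).round(4).tolist() for u in c],ray("top",r[0],.026).round(4))
# orange carton in tray
I=np.hstack([cv2.resize(rectify("top",a,.078),None,fx=1.4,fy=1.4),cv2.resize(rectify("top",b,.026),None,fx=1.4,fy=1.4)]);cv2.imwrite("pics/rect.png",I)
E
```

```text
top 0.078 lowx 0.0025 hix 0.0465 right y -0.0390 left(white) y 0.0250 slopes 1.37 1.15
top 0.026 lowx 0.0025 hix 0.0470 right y -0.0430 left(white) y 0.0225 slopes 1.22 0.01
scene 0.078 lowx 0.0020 hix 0.0565 right y -0.0400 left(white) y 0.0265 slopes 1.16 13.7
scene 0.026 lowx 0.0015 hix 0.0490 right y -0.0435 left(white) y 0.0245 slopes 0.92 0.78
[[0.5204, -0.0035, 0.026], [0.5183, -0.07, 0.026], [0.4742, -0.0683, 0.026], [0.4762, -0.0022, 0.026]] [ 0.4972 -0.036   0.026 ]
```

View pics/rect.png

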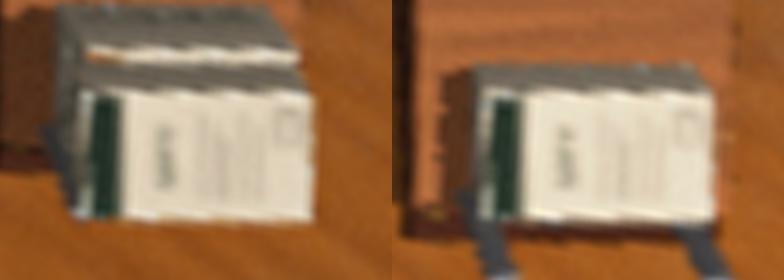

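Bottom carton: about 3 mm to the right of where the top one was (right edge y ≈ -43 mm against -39.5 mm, both views). All edge slopes agree that my stand yaw was about 1.15° too large, so I'm correcting it. Now regrasping the green carton and putting it back.

```bash
sed -i 's/^S=.*;/S=(.5245,-.2405,.0937);/' h.py
python3 - <<'E'
from h import *
for n,f,z in(("top","t3",.026),("scene","s3",.026),("top","top0",.078)): face(n,cv2.imread(f"pics/{f}.png"),z)
qd=qdown(-.025,1);A=np.array([.498,-.0285,0]);q=qbed(1)
arm.movep(A+[0,0,.18],qd);arm.move_gripper(.8)
arm.line_to(A+[0,0,.075],.15);p("down")
arm.move_gripper(0,effort=25);p("grip")
arm.line_to(A+[0,0,.22],.2);p("lift")
Y=-.0023
arm.movep(tbed(.028,Y,.13)+[0,.03,.06],q);p("wp")
arm.move_j([1.34,.79,-1.17,2.17,1.41,.43,-.68])
arm.line_to(tbed(.028,Y,.095),.1,q);p("hov")
arm.line_to(tbed(.028,Y,.033),.1);p("low")
E
```

```text
top 0.026 lowx 0.0025 hix 0.0470 right y -0.0430 left(white) y 0.0225 slopes -0.43 -1.32
scene 0.026 lowx 0.0015 hix 0.0490 right y -0.0430 left(white) y 0.0245 slopes -0.04 -0.07
top 0.078 lowx 0.0030 hix 0.0465 right y -0.0395 left(white) y 0.0245 slopes 0.24 -0.15
down 27.72 [0.3 0.2 0.5] 0.798 [ 0.48  0.87 -0.73  2.04  1.01  0.65 -0.98]
grip 28.04 [ 0.2 -1.   5.9] 0.533 [ 0.48  0.87 -0.73  2.04  1.01  0.65 -0.98]
lift 28.92 [ 0.6 -0.7 -0.7] 0.532 [ 0.63  0.68 -0.97  1.94  0.71  0.91 -0.73]
wp 29.74 [ 0.2  0.2 -0.5] 0.53 [ 1.35  0.56 -1.18  2.14  0.87  0.38 -0.29]
hov 30.64 [-1.1 -0.2 -0.9] 0.533 [ 1.29  0.8  -1.13  2.16  1.48  0.43 -0.77]
low 31.41 [-0.1  0.3 -0.9] 0.533 [ 1.2   0.92 -1.07  2.13  1.74  0.47 -0.98]
```

Run:
```python
from h import *
Y=-.0023;x=.028;f0=arm.read_ft_force()
F=lambda:B.T@(np.array(arm.read_ft_force())-f0)
z=.0318
while z>.0235:
    arm.line_to(tbed(x,Y,z),.03);f=F();print("z",round(z,4),f.round(1))
    if f[2]>4:break
    z-=.0008
z+=.001
arm.line_to(tbed(x,Y,z),.03)
while x>.0185:
    x-=.0008;arm.line_to(tbed(x,Y,z),.03);f=F();print("x",round(x,4),f.round(1))
    if f[0]>5:break
arm.line_to(tbed(x+.0003,Y,z-.001),.03);p("set");print(F().round(1))
s=snapshot("scene");cv2.imwrite("pics/set.png",cv2.resize(s[140:225,300:400],None,fx=6,fy=6,interpolation=cv2.INTER_CUBIC))
```

```text
z 0.0318 [-0.2  0.6  0.5]
z 0.031 [ 0.4 -0.1  0.4]
z 0.0302 [ 0.2 -0.6  0.2]
z 0.0294 [-0.2 -0.3 -0. ]
z 0.0286 [-0.3 -0.3  0.2]
z 0.0278 [-0.2  0.3  2.7]
z 0.027 [-0.6 -1.4 10.4]
x 0.0272 [ 0.3 -0.6  1.6]
x 0.0264 [ 1.3 -0.5  1.2]
x 0.0256 [ 0.7 -0.2  0.3]
x 0.0248 [ 1.9 -0.5  0.1]
x 0.024 [ 4.9 -0.1 -1. ]
x 0.0232 [ 5.8 -0.5 -1.9]
set 35.16 [ 0.7 -0.3  6.9] 0.533 [ 1.2   0.94 -1.07  2.14  1.78  0.48 -1.01]
[ 4.5 -0.7  6.4]
```

View pics/set.png

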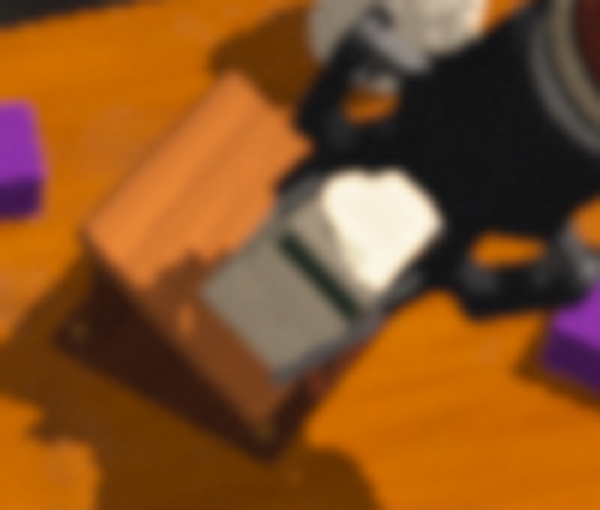

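The carton is seated flush on the bottom one at the stops. Releasing and backing off.

Run:
```python
from h import *
Y=-.0023
arm.move_gripper(.8);p("open")
P=np.array(arm.read_tool_pos());arm.line_to(P+B[:,2]*.05,.08);arm.line_to(P+B[:,2]*.09+[0,.02,.05],.2);p("up")
arm.movep(AS+[-.03,.03,.3],qdown(0,1))
arm.movep([.35,.38,.32],qdown(.5,1));p("clear")
s=snapshot("scene");t=snapshot("top");cv2.imwrite("pics/s5.png",s);cv2.imwrite("pics/t5.png",t)
face("top",t,.052);face("scene",s,.052)
R=lambda i,k:cv2.resize(i,None,fx=k,fy=k,interpolation=cv2.INTER_CUBIC)
o=np.zeros((600,800,3),np.uint8)
for I,y,x in((R(s[150:225,305:400],4),0,0),(R(t[190:260,330:397],6),0,390),(R(t[130:285,140:470],1.9),300,0)):
    h,w=I.shape[:2];h=min(h,600-y);w=min(w,800-x);o[y:y+h,x:x+w]=I[:h,:w]
cv2.imwrite("pics/c5.png",o)
```

```text
open 35.56 [-0.9  0.8  1.5] 0.799 [ 1.2   0.94 -1.07  2.14  1.77  0.48 -1.01]
up 36.92 [ 0.  -0.8 -0.3] 0.8 [ 1.39  0.69 -1.28  2.15  1.16  0.47 -0.54]
clear 39.33 [ 0.3  0.3 -0.2] 0.798 [-0.15  0.63 -1.17  1.76  0.63  1.18 -1.02]
top 0.052 lowx 0.0025 hix 0.0475 right y -0.0435 left(white) y 0.0230 slopes 0.46 -0.68
scene 0.052 lowx 0.0010 hix 0.0465 right y -0.0435 left(white) y 0.0250 slopes -0.07 -0.16
```

View pics/c5.png

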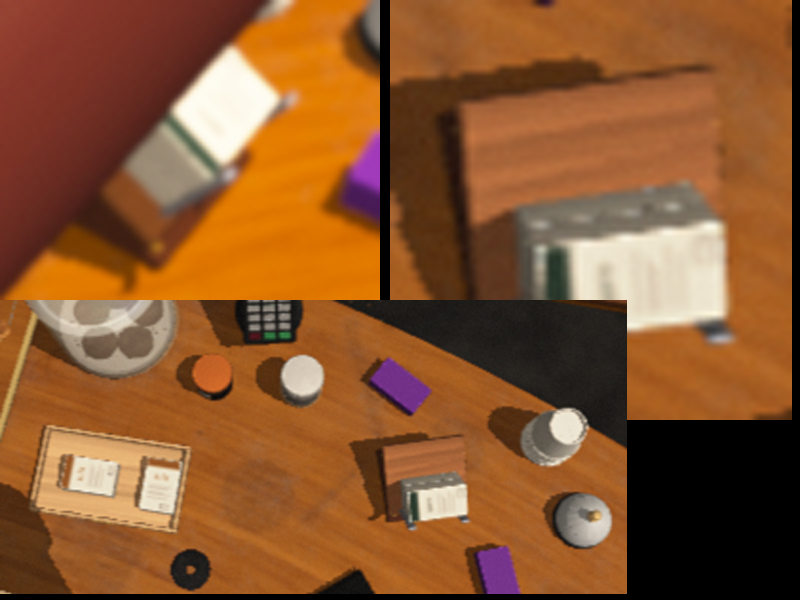

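Both green cartons line up: right edge at -43.5 mm against -43.0 mm for the bottom one, slope about 0°, low edge at the stops. The orange carton lies flat in the tray and the bystanders haven't moved. Handing in.

Run:
```python
from h import *
arm.pause(.5);p("end");print(ticket.finish_job())
```

```text
end 39.92 [-0.1  0.3  0.8] 0.799 [-0.16  0.63 -1.17  1.76  0.63  1.18 -1.02]
the job is handed in; nothing more can be done
None
```

The job is done and handed in at about 40 s of the 72 s allowed; no verdict is reported. I put the top green carton aside on the counter and laid the orange one flat in the free part of the tray. Then I set the green one back on the bottom carton and slid it downhill until its contact with the stops showed in the wrist force (about 5 N).

**Last checks:**
- **Green stack:** the returned carton lines up with the bottom one to about 0.5 mm sideways, and its low edge is at the stops as before. The scene view shows it square (slopes -0.1 and -0.2°). The top view's two edges disagree (+0.5 and -0.7°), which I put down to coarse pixels.
- **Orange carton:** it lies flat beside the fixed one with its long side along the tray. I judged this by eye from the picture and did not measure it.
- **Other things:** none of the bystanders in the last crops looked moved, the gripper is empty and the arm is clear.

**What went wrong on the way:**
- **Stand yaw:** my first estimate was about 1.15° too large, so I corrected it before putting the green carton back.
- **Refused line:** one straight-line move was refused because of joint limits. Nothing moved, and I redid it with the arm in another configuration.

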